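# Set the pull tester's preload and hold its click dial at the third click

### The arm

A 6-joint arm with a two-finger parallel gripper is mounted at the origin on a cart in front of the work surface, level with it; the furniture and walls round the work are solid. World frame = base frame: x ahead of the robot, y to its left, z up, the work surface at z = 0. Lengths are in mm, angles in degrees, forces in N, time in s.
With the tool pointing down it reaches from about 275 to 750 mm from the base axis. Payload 10.2 kg.
Tool frame: the origin (TCP) lies between the finger pads; the fingertips stand 17 mm ahead of it and the grasp point (between the pads) lies 2 mm behind it; z points along the fingers, y is the line along which they close (so a half turn about z gives the same grasp; the last joint's range is limited). The gripper opens to 85 mm and grips with 20 to 120 N. Pads are 22 mm wide; open, the fingers measure 114 mm over their backs; the gripper's body (76 mm by 85 mm) begins 54 mm behind the grasp point. The pads swing forward as they close: fully open they stand 13 mm farther back than shut.
Start: joints at [-85.737, 17.928, 85.812, -0, 76.261, -12.8], TCP at [154.031, -501.902, 248.294] pointing down, gripper open.
Joint ranges: [-168.41, 168.41], [-55.51, 124.54], [10.69, 146.95], [-70.63, 250.63], [1, 178], [-165.06, 165.06]. Speed limits (degrees/s): [136.94, 136.94, 172.46, 180, 180, 180].

### API

Orientations are given as [roll, pitch, yaw] about the fixed x, y, z axes, in that order (R = Rz(yaw) Ry(pitch) Rx(roll)).
In Python, from cell import robot gives the robot as it stands.
- The arm moves only by the shell command python3 drive.py 'ROWS' [OPENING] [FORCE]. ROWS is a JSON list of rows, 1 to 12 of them, each written [[dx, dy, dz], [rx, ry, rz]]: dx, dy, dz in shares of the most that a row can go, 1 being 62.5 mm, then a rotation vector rx, ry, rz in a scale on which 1.0 is 180 degrees; each row shifts and turns the commanded pose from where the row before left it, along the tool's axes as they then stand; what a row does not reach is not made up. A row lasts 1/8 s, in which the tool goes at most 62.5 mm and 10.7 degrees, less where a joint would pass 70% of its speed; a pose out of reach is approached as far as the arm can. OPENING is the finger opening in mm, set as the command begins (- or left out keeps the last). The fingers move at their own pace and stop on an object; FORCE is the grip in N (left out, the last holds). Time passes only in rows, so rows that do not move let the fingers close. It prints the time, the measured TCP pose, the force, the opening and the grip force at its end. A shift or turn number past 1, either way, is cut back to 1. Input that does not fit is refused with a message, and nothing moves.
- robot.get_obs(): the state, without advancing time (a new reading comes with each control period).
- robot.camera(name): name is "scene" or "top" or "wrist"; returns a dict with "color" (400x640x3 uint8, blue, green, red), "fovy" (degrees; the focal length in pixels is half the picture's height over the tangent of half this angle, whatever the lens; pixels are square), "cx", "cy" (the principal point, pixels), "rvec" (rotation vector, rad) and "tvec" (3), from world to camera coordinates, as OpenCV has them; the wrist camera has in their place "hand_eye" (4x4, takes a point from camera to tool coordinates, whose origin is the TCP and whose axes are the flange's). Camera axes: x right, y down, z forward; pixel columns grow to the right and rows downward; lengths in mm; the calibration is good to about 2 mm. The wrist camera is an equidistant fisheye: a pixel r from the principal point sees the ray r / f radians off the axis. A picture is of the moment at which its call begins: read the wrist's pose just before it. There is no depth.
- robot.close_job(): hands the job in; it is judged then, once.
The state is a dict: "time": time; "joint_positions": joint angles; "qvel": joint speeds; "joint_torque": joint torques, N m; "tool_pos": TCP position; "eef_rot": TCP orientation; "force": force on the tool from outside, world axes, zero at the start; "wrist_torque": the same for the moment, N m; "width": finger opening in mm; "grasp_force": force on a finger pad.
Only numpy, scipy, OpenCV 4.12 (cv2) and the standard library are available. Lean on these libraries where they do the work, as an engineer would, in place of code of your own. Each camera call takes 0.05 s, during which the arm holds its last target. There are 200 camera calls.

### The job

Set up the bench pull tester: first draw the slide gauge's upright handle out until its pointer stands level with the setting tab, and let go of it there (its brake keeps it). Then press the dial's spring-return lever down past the first and second clicks to the third, the one marked with three pips and short of the end stop, and hold it there against its spring: the program finishes while still holding it. Leave the loose things around where they are.

Things in the scene. Friction and masses are not known exactly. Their poses are not given: they have to be found in the camera images.
- slide_gauge: fixed sprung slide gauge of the pull tester, screwed to the bench: a grey foot (190x64 mm) with an aluminium channel 170 mm long (x), 64 mm wide (y), its top 34 mm above the bench. Origin: centre of the underside; its own +x runs along the channel to the rear, so the handle is drawn along its own -x. A carriage slides in the middle slot. On the +y half of the top is a tick scale
- draw_slide (a joint): how far the carriage with handle and pointer is drawn out, m: 0 fully in, stop at 0.080. Takes about 10 N to begin with, 14 N at the far end; a friction brake, stronger than the return spring, keeps it where it is left; it can be pushed back too
- handle_grip (a point): centre of the black upright grip on the carriage: block 16 mm (gauge x) x 44 mm (gauge y) x 36 mm high, from 45 to 81 mm above the bench, this point 66 mm above it. Pinch it across the 16 mm from above; nothing stands higher than 45 mm within 80 mm along the gauge
- pointer_tip (a point): tip of the flat dark pointer carried by the carriage, 45 mm ahead (-x) of the handle, lying over the scale, 36 mm above the bench; moves with the handle
- tab_mark (a point): middle of the 3 mm thick dark fin on the steel setting tab clipped over the +y edge of the channel; 8.5 mm beside (+y) the line of the pointer tip. The pointer is set when both points have the same gauge x. The tab stays put; its place along the scale differs from run to run (29 to 71 mm from the fully-in pointer)
- click_dial: fixed spring-return click dial of the same tester: dark steel housing 44 mm (x) x 100 mm (y), top 121 mm above the bench, on a grey foot plate 74x124 mm. Origin: centre of the underside; the dial face looks along its own -x (to the robot), the lever sticks out to its own +y (left). White pips on the face, one, two and three of them, mark where the lever points at first, second and third click
- click_lever (a joint): angle of the lever below its rest, rad: 0 at rest (lever 0.70 rad above level, where the white line is), first click 0.35, second 0.70, third 1.05, end stop 1.32. A spring returns it whenever it is let go: 4 N at the bar near rest, 8 N at the third click, 2 to 3 N more just before each click and as much less just after it. No click holds the lever by itself
- press_point (a point): middle of the length of the free part of the black round bar at the lever's end: bar 16 mm thick, 60 mm long, parallel to the dial's x (from 32 to 92 mm ahead of the housing's middle), 105 mm from the dial's axis; this point is 62 mm ahead. Press it down from above along its arc; its height is 153 mm at rest and 49 mm at the third click
- dial_axis (a point): point on the dial's axis of turning (the axis is the dial's x), 62 mm ahead of the housing's middle, 85 mm above the bench; with angle a = 0.70 - click_lever, press_point lies 0.105*cos(a) to the dial's +y and 0.105*sin(a) above it
- jar_screws: loose bystander: screw-top glass jar of screws, 67 mm across, 95 mm tall, standing at the back. Leave it where it is
- pliers_blue: loose bystander: blue-handled pliers, 49x167x12 mm, lying between the two devices. Leave it where it is
- driver_wood: loose bystander: wooden-handled screwdriver, 28x190x28 mm, lying in front on the right. Leave it where it is
- sanding_block: loose bystander: cork sanding block, 66x112x28 mm, on the left. Leave it where it is
- bit_case: loose bystander: closed drill-bit case, 110x64x26 mm, on the right. Leave it where it is
- marker_pen: loose bystander: fat marker pen, 18x112x18 mm, lying behind the pliers, between the two devices. Leave it where it is

How it is judged:
By the outcome, as a careful person would: the job done as asked, in the order asked, and still so for the second after the job is handed in, while the arm keeps its last pose, push and grip.
It also fails if it takes over 51 s, if anything falls off the work surface, if the arm or the gripper's body presses on something with over 40 N, if the wrist force passes 120 N, or if a joint passes its speed limit or range.

## Working session

There is one attempt and no reset: what is moved stays moved. The work goes in short steps, Python scripts to look and compute and a shell command to move; the robot and the scene stay as the last step left them, time stands still between calls to the robot, and variables do not carry over. Pictures are saved under pics/ and viewed, at most 10 in all, crops included, and the job is handed in when it is done.

```bash
ls; mkdir -p pics; python3 - <<'E'
from cell import robot
import cv2
o=robot.get_obs();print(o)
for n in("scene","top"):
    c=robot.camera(n);cv2.imwrite(f"pics/{n}0.png",c["color"]);print(n,{k:v for k,v in c.items() if k!="color"})
E
```

```text
cell.py
drive.py
pics
{'time': 0.0, 'joint_positions': array([-8.57375862e+01,  1.79597855e+01,  8.58541141e+01,  7.25833745e-04,
        7.62603095e+01, -1.28002759e+01]), 'qvel': array([ 0.0396216 ,  0.00515525,  0.03667781,  0.0787299 , -0.02701842,
       -0.13103307]), 'joint_torque': array([ 3.04856012e-04, -4.12265003e+01, -2.59744084e+01, -1.22622987e-04,
        4.13034431e-03, -2.38682009e-05]), 'tool_pos': array([ 154.01437231, -501.65725687,  247.73132286]), 'eef_rot': array([-1.79927791e+02, -1.71285685e-02,  1.70625061e+01]), 'force': array([0.29636659, 0.55500527, 0.36063675]), 'wrist_torque': array([-0.01235929,  0.02866288, -0.0028148 ]), 'grasp_force': 0.0, 'width': 85.59897111173316}
scene {'fovy': 49.776962678300954, 'cx': 319.4928585671132, 'cy': 201.75445957745, 'rvec': array([ 1.13620331, -2.29048009,  1.02211852]), 'tvec': array([ 273.40956771,  370.14600265, 1144.97711021])}
top {'fovy': 42.06014078577764, 'cx': 318.21035765579023, 'cy': 188.1279984662623, 'rvec': array([ 2.21334762, -2.1664365 ,  0.11407463]), 'tvec': array([ -84.11541185,  550.52539403, 1428.62576877])}
```

View pics/scene0.png

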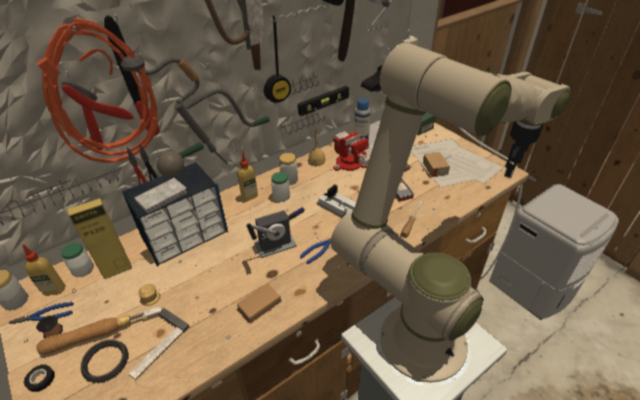

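View pics/top0.png

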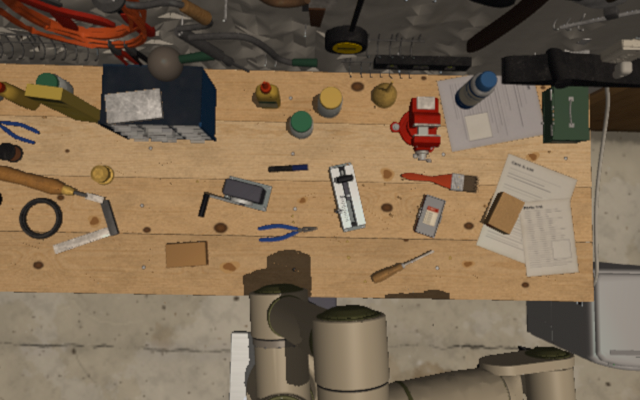

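The scene view shows the bench and both devices. In the top view the gauge is at about (347,197) with its handle near the rear, and the dial is at (245,192) with its lever bar at (204,205). The pliers are at (285,233) and the pen at (288,168). Next I'll zoom in.

```bash
cat > h.py <<'E'
import numpy as np, cv2
from cell import robot
def cast(c,uv,z):
    f=200/np.tan(np.radians(c["fovy"]/2)); R=cv2.Rodrigues(c["rvec"])[0]; C=-R.T@c["tvec"]
    d=R.T@np.array([(uv[0]-c["cx"])/f,(uv[1]-c["cy"])/f,1]); return C+d*(z-C[2])/d[2]
def proj(c,p):
    f=200/np.tan(np.radians(c["fovy"]/2)); K=np.array([[f,0,c["cx"]],[0,f,c["cy"]],[0,0,1.]])
    return cv2.projectPoints(np.float64(p).reshape(-1,1,3),c["rvec"],c["tvec"],K,None)[0].reshape(-1,2)
E
python3 - <<'E'
from h import *
c=robot.camera("top");im=c["color"]
a=cv2.resize(im[155:240,320:375],None,fx=7,fy=7,interpolation=cv2.INTER_CUBIC)
b=cv2.resize(im[155:240,195:275],None,fx=5,fy=5,interpolation=cv2.INTER_CUBIC)
b=cv2.copyMakeBorder(b,0,595-425,0,0,cv2.BORDER_CONSTANT)
cv2.imwrite("pics/crop1.png",np.hstack([a,b]))
for uv,z in [((347,197),34),((343,181),81),((204,205),153),((244,190),121)]: print(uv,cast(c,uv,z))
E
```

```text
(347, 197) [ 528.45843237 -152.35781211   34.        ]
(343, 181) [ 568.15854096 -137.2838902    81.        ]
(204, 205) [492.3949234  217.63319248 153.        ]
(244, 190) [534.98542269 122.17729731 121.        ]
```

View pics/crop1.png

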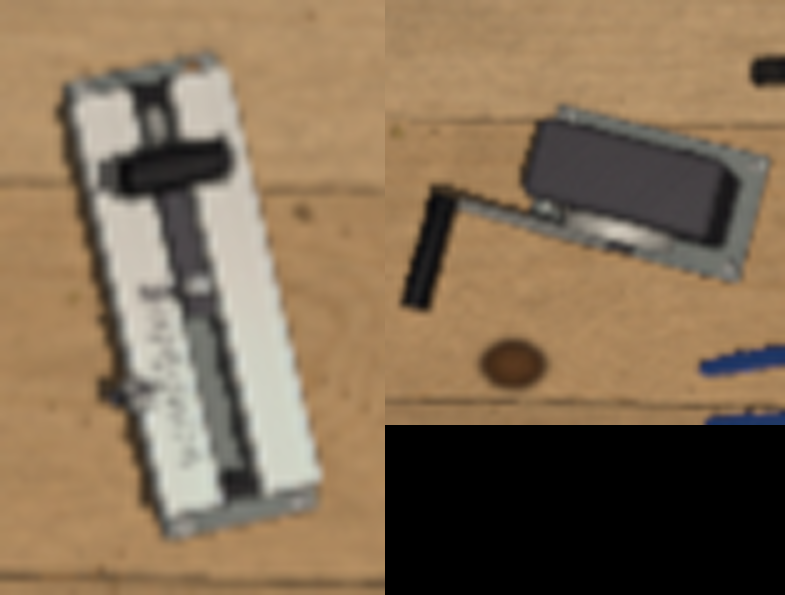

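The crop shows the gauge with its grip at crop (170,166), pointer tip at (150,293) and tab fin near (140,388). On the right are the dial housing and the black bar, from (440,190) to (415,305). Now I'll get rough poses.

```bash
python3 - <<'E'
from h import *
c=robot.camera("top")
A=lambda x,y:(320+x/7,155+y/7); B=lambda x,y:(195+(x-385)/5,155+y/5)
f=cast(c,A(241,505),34);r=cast(c,A(147,78),34);print("gauge",f,r,np.degrees(np.arctan2(*(r-f)[1::-1])), (f+r)/2)
print("grip",cast(c,A(175,165),81),"ptr",cast(c,A(145,293),36),"tab",cast(c,A(140,388),38))
a=cast(c,B(443,190),153);b=cast(c,B(415,303),153);print("bar",a,b,(a+b)/2,np.degrees(np.arctan2(*(a-b)[1::-1])))
for p in [(565,105),(770,155),(740,280)]: print("foot",cast(c,B(*p),6))
print(robot.camera("wrist")["hand_eye"],robot.camera("wrist")["fovy"])
E
```

```text
gauge [ 445.6032133  -174.20624968   34.        ] [ 614.14345757 -134.26147825   34.        ] 13.333333251893807 [ 529.87333543 -154.23386396   34.        ]
grip [ 574.83638404 -142.55656372   81.        ] ptr [ 528.3387641 -134.7866912   36.       ] tab [ 490.68495458 -133.32080551   38.        ]
bar [522.86487749 212.25843237 153.        ] [465.54325302 224.12486468 153.        ] [494.20406526 218.19164852 153.        ] -11.695873399519034
foot [582.44650782 173.93473126   6.        ]
foot [556.74771627  57.7782824    6.        ]
foot [485.92310741  72.64183483   6.        ]
[[ 1.92878219e-04 -9.58925170e-01 -2.83659093e-01  7.23751504e+01]
 [ 9.99999962e-01  2.40112818e-04 -1.31749742e-04 -9.46270037e-02]
 [ 1.94448328e-04 -2.83659057e-01  9.58925180e-01 -1.26449717e+02]
 [ 0.00000000e+00  0.00000000e+00  0.00000000e+00  1.00000000e+00]] 65.70646984690485
```

The manual's scale: shifts go in shares of 62.5 mm and turns go in shares of 180 degrees. Converting my numbers, 46 mm is 0.736, -23.2 mm is -0.3712.

```bash
python3 drive.py '[[[0.736,-0.3712,0.1728],[0,0,0]],[[0.736,-0.3712,0.1728],[0,0,0]],[[0.736,-0.3712,0.1728],[0,0,0]],[[0.736,-0.3712,0.1728],[0,0,0]],[[0.736,-0.3712,0.1728],[0,0,0]],[[0.736,-0.3712,0.1728],[0,0,0]],[[0.736,-0.3712,0.1728],[0,0,0]],[[0.736,-0.3712,0.1728],[0,0,0]],[[0.736,-0.3712,0.1728],[0,0,0]],[[0.736,-0.3712,0.1728],[0,0,0]]]' 85; python3 drive.py '[[[0,0,0],[0,0,-0.0478]],[[0,0,0],[0,0,-0.0478]],[[0,0,0],[0,0,-0.0478]],[[0,0,0],[0,0,-0.0478]],[[0,0,0],[0,0,-0.0478]],[[0,0,0],[0,0,-0.0478]],[[0,0,0],[0,0,-0.0478]],[[0,0,0],[0,0,-0.0478]],[[0,0,0],[0,0,-0.0478]],[[0,0,0],[0,0,-0.0478]],[[0,0,0],[0,0,0]],[[0,0,0],[0,0,0]]]'
cat >> h.py <<'E'
from scipy.spatial.transform import Rotation as Ro
def wshot():
    o=robot.get_obs(); c=robot.camera("wrist")
    T=np.eye(4); T[:3,:3]=Ro.from_euler("xyz",o["eef_rot"],degrees=True).as_matrix(); T[:3,3]=o["tool_pos"]
    c["M"]=T@c["hand_eye"]; return o,c
def wcast(c,uv,z):
    f=200/np.tan(np.radians(c["fovy"]/2)); d=np.array([uv[0]-c["cx"],uv[1]-c["cy"]]); r=np.hypot(*d); t=r/f
    v=c["M"][:3,:3]@np.array([*(np.sin(t)*d/max(r,1e-9)),np.cos(t)]); C=c["M"][:3,3]; return C+v*(z-C[2])/v[2]
E
python3 - <<'E'
from h import *
import pickle
o,c=wshot();print(o["tool_pos"],o["eef_rot"],o["time"]);cv2.imwrite("pics/w1.png",c["color"]);pickle.dump(c,open("w1.pkl","wb"))
E
```

```text
time: 1.55
tool_pos: [526.9, -143.8, 140.0]
eef_rot: [180.0, -0.0, 17.1]
force: [0.5, -0.6, 0.2]
width: 85.0
grasp_force: 0.0
time: 3.05
tool_pos: [525.7, -145.1, 140.2]
eef_rot: [-180.0, -0.0, 102.9]
force: [-0.4, -0.4, -0.4]
width: 84.6
grasp_force: 0.0
[ 525.70518505 -145.14924135  140.24814137] [-1.79995912e+02 -2.68882724e-03  1.02897449e+02] 3.05
```

View pics/w1.png

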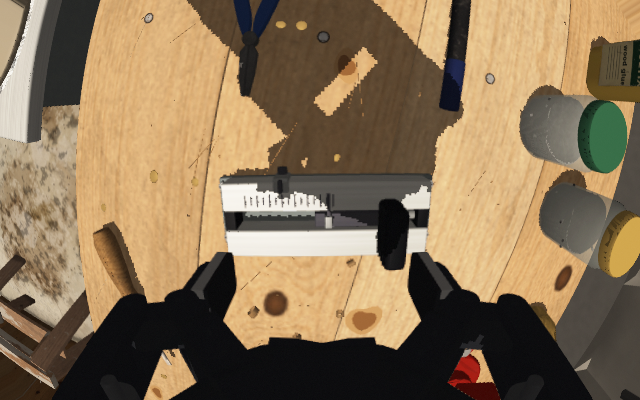

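The wrist view shows the whole gauge: tab at about (283,180), pointer tip at about (330,205), grip at (393,233). I'll zoom in once for sub-pixel positions.

```bash
python3 - <<'E'
import cv2
im=cv2.imread("pics/w1.png")
a=cv2.resize(im[160:225,260:350],None,fx=8,fy=8,interpolation=cv2.INTER_CUBIC)
cv2.imwrite("pics/w1c.png",cv2.convertScaleAbs(a,alpha=1.6,beta=10))
E
```

```text
(no output)
```

View pics/w1c.png

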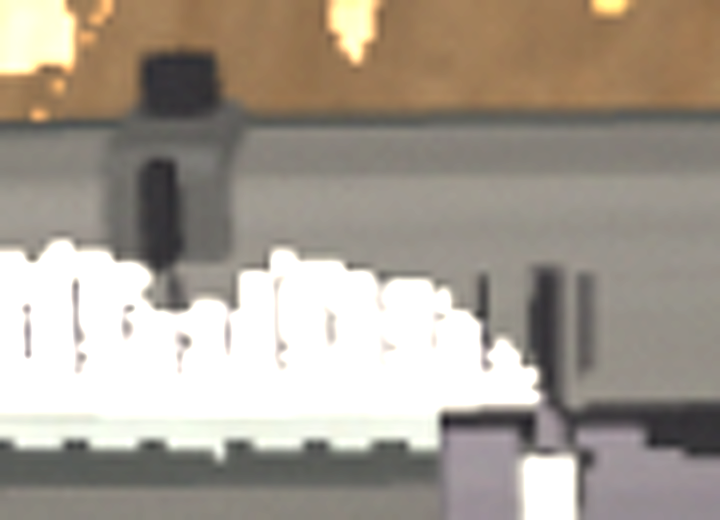

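The enlarged crop puts the fin centre at crop (160,210) → px (280.0,186.3). The pointer tip is at crop (544,270) → px (328.0,193.8).

```bash
python3 - <<'E'
from h import *
import pickle
c=pickle.load(open("w1.pkl","rb")); im=c["color"]
t=np.radians(13.1)
# channel near edge (−y top edge) and grip mask
L=wcast(c,(228,254),34);R=wcast(c,(425,254),34);print("edge yaw",np.degrees(np.arctan2(*(R-L)[1::-1])),L,R)
ex=np.array([np.cos(t),np.sin(t),0]);ey=np.array([-ex[1],ex[0],0])
g=lambda p:(round(p@ex,1),round(p@ey,1))
for z in(36,40,44): print("fin",z,g(wcast(c,(280,186.3),z)))
print("ptr",g(wcast(c,(328,193.8),36)))
m=(cv2.cvtColor(im,cv2.COLOR_BGR2GRAY)[190:280,365:422]<25).astype(np.uint8)
n,l,s,ce=cv2.connectedComponentsWithStats(m);i=1+s[1:,4].argmax();print(s[i],ce[i])
x0,y0,w,h=s[i,:4];x0+=365;y0+=190
for uv in[(x0+3,y0+h-1),(x0+w-1,y0+h-3),(x0+3,y0+1),(x0+w-1,y0+3)]: print(uv,g(wcast(c,uv,81)),g(wcast(c,uv,45)))
print("tcp",g(np.array(robot.get_obs()["tool_pos"])))
E
```

```text
edge yaw 12.814161437051137 [ 456.97713052 -205.00505547   34.        ] [ 622.86738845 -167.27259269   34.        ]
fin 36 (np.float64(447.3), np.float64(-243.6))
fin 40 (np.float64(447.9), np.float64(-242.6))
fin 44 (np.float64(448.4), np.float64(-241.7))
ptr (np.float64(484.3), np.float64(-249.7))
[  12    9   32   71 1719] [26.9895288  41.22338569]
(np.int32(380), np.int32(269)) (np.float64(519.4), np.float64(-291.2)) (np.float64(527.1), np.float64(-311.1))
(np.int32(408), np.int32(267)) (np.float64(539.4), np.float64(-290.4)) (np.float64(551.0), np.float64(-310.2))
(np.int32(380), np.int32(200)) (np.float64(516.3), np.float64(-241.8)) (np.float64(523.4), np.float64(-252.2))
(np.int32(408), np.int32(202)) (np.float64(534.8), np.float64(-243.2)) (np.float64(545.5), np.float64(-253.8))
tcp (np.float64(479.1), np.float64(-260.5))
```

Converted, 17 mm is 0.272, 16.2 mm is 0.2592.

```bash
python3 drive.py '[[[-0.048,0.272,0],[0,0,0]],[[-0.048,0.272,0],[0,0,0]],[[-0.056,0.2592,0],[0,0,0]],[[0,0,0.24],[0,0,0]],[[0,0,0.24],[0,0,0]],[[0,0,0.24],[0,0,0]],[[0,0,0.24],[0,0,0]],[[0,0,0.224],[0,0,0]],[[0,0,0],[0,0,0]]]'; python3 drive.py '[[[0,0,0],[0,0,0]],[[0,0,0],[0,0,0]],[[0,0,0],[0,0,0]],[[0,0,0],[0,0,0]],[[0,0,0],[0,0,0]],[[0,0,0],[0,0,0]],[[0,0,0],[0,0,0]],[[0,0,0],[0,0,0]]]' 0 40
```

```text
time: 4.22
tool_pos: [576.2, -142.8, 65.1]
eef_rot: [-179.9, -0.1, 103.1]
force: [0.5, -0.3, 0.8]
width: 84.9
grasp_force: 0.0
time: 5.22
tool_pos: [576.8, -143.1, 66.6]
eef_rot: [180.0, 0.0, 103.1]
force: [-3.5, 0.1, 6.4]
width: 15.6
grasp_force: 42.0
```

Converted, -4 mm is -0.064, -0.7 mm is -0.0112.

```bash
python3 drive.py '[[[0,-0.064,0],[0,0,0]],[[0,-0.064,0],[0,0,0]],[[0,-0.064,0],[0,0,0]],[[0,-0.064,0],[0,0,0]],[[0,-0.064,0],[0,0,0]],[[0,-0.064,0],[0,0,0]],[[0,-0.064,0],[0,0,0]],[[0,-0.064,0],[0,0,0]],[[0,-0.064,0],[0,0,0]],[[0,-0.0112,0],[0,0,0]],[[0,0,0],[0,0,0]],[[0,0,0],[0,0,0]]]'; python3 - <<'E'
from h import *
import pickle
o,c=wshot();pickle.dump(c,open("w2.pkl","wb"));cv2.imwrite("pics/w2.png",c["color"]);p=o["tool_pos"];print(p,p[0]*.974+p[1]*.2267)
cv2.imwrite("pics/w2c.png",cv2.convertScaleAbs(cv2.resize(c["color"][140:240,220:360],None,fx=5.6,fy=5.6,interpolation=cv2.INTER_CUBIC),alpha=1.6,beta=10))
E
```

```text
time: 6.72
tool_pos: [542.8, -151.4, 66.7]
eef_rot: [179.7, 0.1, 103.1]
force: [9.9, 1.5, -1.6]
width: 15.2
grasp_force: 41.4
[ 542.77352943 -151.37240235   66.6894275 ] 494.3452940509478
```

View pics/w2c.png

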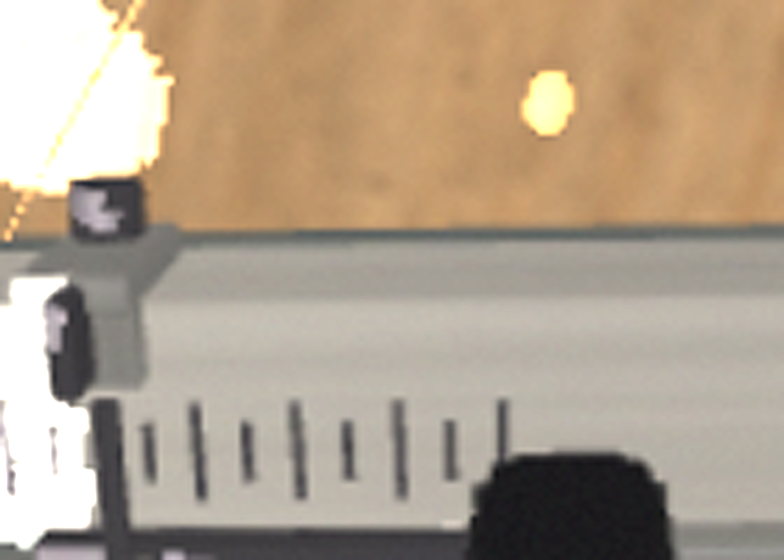

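In the gripped view the fin centre is at crop (70,345) and the pointer tip at crop (106,402). The fin stands higher than the pointer, so I'll use both views to cancel the parallax.

```bash
python3 - <<'E'
from h import *
import pickle
t=np.radians(13.1)
ex=np.array([np.cos(t),np.sin(t),0]);ey=np.array([-ex[1],ex[0],0])
g=lambda p:np.round((p@ex,p@ey),1)
c1=pickle.load(open("w1.pkl","rb"));c2=pickle.load(open("w2.pkl","rb"))
P=lambda x,y:(220+(x+.5)/5.6-.5,140+(y+.5)/5.6-.5)
Q=lambda x,y:(260+(x+.5)/8-.5,160+(y+.5)/8-.5)
for z in(36,40,44,48): print(z,"v1",g(wcast(c1,Q(160,210),z)),"v2",g(wcast(c2,P(70,345),z)), "ends2",g(wcast(c2,P(65,290),z)),g(wcast(c2,P(73,397),z)))
print("ptr v1",g(wcast(c1,Q(544,270),36)),"v2",g(wcast(c2,P(106,402),36)),g(wcast(c2,P(118,525),36)))
E
```

```text
36 v1 [ 447.  -243.2] v2 [ 446.2 -244.1] ends2 [ 446.1 -238.6] [ 446.  -249.4]
40 v1 [ 447.6 -242.2] v2 [ 447.4 -242.9] ends2 [ 447.3 -237.5] [ 447.2 -248.1]
44 v1 [ 448.1 -241.3] v2 [ 448.6 -241.7] ends2 [ 448.6 -236.5] [ 448.5 -246.8]
48 v1 [ 448.7 -240.3] v2 [ 449.8 -240.6] ends2 [ 449.8 -235.5] [ 449.7 -245.5]
ptr v1 [ 483.9 -249.3] v2 [ 449.4 -249.9] [ 449.5 -262.8]
```

Converted, -0.6 mm is -0.0096, -0.5 mm is -0.008.

```bash
python3 drive.py '[[[0,-0.0096,0],[0,0,0]],[[0,-0.0096,0],[0,0,0]],[[0,-0.008,0],[0,0,0]],[[0,0,0],[0,0,0]],[[0,0,0],[0,0,0]]]'; python3 drive.py '[[[0,0,0],[0,0,0]],[[0,0,0],[0,0,0]],[[0,0,0],[0,0,0]],[[0,0,0],[0,0,0]],[[0,0,0],[0,0,0]]]' 85;python3 drive.py '[[[0,0,0.192],[0,0,0]],[[0,0,-0.48],[0,0,0]],[[0,0,-0.48],[0,0,0]],[[0,-0.24,0],[0,0,0]],[[0,-0.24,0],[0,0,0]],[[0,-0.24,0],[0,0,0]],[[0,0,0],[0,0,0]],[[0,0,0],[0,0,0]]]' >/dev/null --help 2>/dev/null || true; python3 - <<'E'
from h import *
print(robot.get_obs()["tool_pos"],robot.get_obs()["time"],robot.get_obs()["width"])
E
```

```text
time: 7.4
tool_pos: [541.3, -151.8, 66.7]
eef_rot: [179.7, 0.1, 103.1]
force: [11.4, 1.9, -1.4]
width: 15.4
grasp_force: 41.4
time: 8.02
tool_pos: [539.3, -151.7, 66.3]
eef_rot: [-180.0, -0.0, 103.1]
force: [-0.1, -0.1, 0.4]
width: 85.2
grasp_force: 0.0
[ 539.31535371 -151.74888054   66.27600486] 8.025 85.16128216691007
```

Converted, -25 mm is -0.4, -15 mm is -0.24.

```bash
python3 drive.py '[[[0,0,-0.4],[0,0,0]],[[0,0,-0.4],[0,0,0]],[[0,-0.24,0],[0,0,0]],[[0,-0.24,0],[0,0,0]],[[0,-0.24,0],[0,0,0]],[[0,0,0],[0,0,0]],[[0,0,0],[0,0,0]]]'; python3 - <<'E'
from h import *
import pickle
o,c=wshot();pickle.dump(c,open("w3.pkl","wb"));print(o["tool_pos"],o["eef_rot"])
cv2.imwrite("pics/w3c.png",cv2.convertScaleAbs(cv2.resize(c["color"][140:230,260:380],None,fx=6.4,fy=6.4,interpolation=cv2.INTER_CUBIC),alpha=1.6,beta=10))
E
```

```text
time: 8.9
tool_pos: [496.0, -161.9, 116.4]
eef_rot: [180.0, 0.0, 103.1]
force: [-0.3, 0.5, 0.8]
width: 84.9
grasp_force: 0.0
[ 496.00255916 -161.91335761  116.42718632] [1.79973140e+02 1.60021052e-02 1.03059990e+02]
```

View pics/w3c.png

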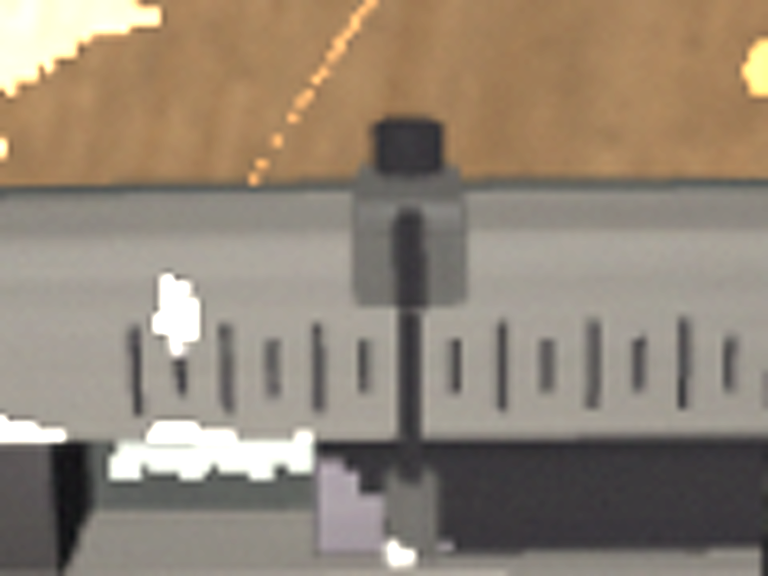

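The pointer (crop x≈409) and the fin (crop x≈409) now line up, so the gauge is set and released. Next I'll go high over to the dial bar with the fingers closed.

Converted, 46.3 mm is 0.7408, -10.4 mm is -0.1664, 8.5 degrees / 180 = 0.0472.

```bash
python3 drive.py '[[[0,0,-0.608],[0,0,0.0472]],[[0,0,-0.608],[0,0,0.0472]],[[0,0,-0.608],[0,0,0.0467]],[[0,0,0],[0,0,0]],[[0.7408,-0.1664,0],[0,0,0]],[[0.7408,-0.1664,0],[0,0,0]],[[0.7408,-0.1664,0],[0,0,0]],[[0.7408,-0.1664,0],[0,0,0]],[[0.7408,-0.1664,0],[0,0,0]],[[0.7408,-0.1664,0],[0,0,0]],[[0.7408,-0.1664,0],[0,0,0]],[[0.7408,-0.1664,0],[0,0,0]]]' 0 60; python3 drive.py '[[[0,0,0],[0,0,0]],[[0,0,0],[0,0,0]]]'; python3 - <<'E'
from h import *
import pickle
o,c=wshot();pickle.dump(c,open("w4.pkl","wb"));print(o["tool_pos"],o["eef_rot"]);cv2.imwrite("pics/w4.png",c["color"])
E
```

```text
time: 10.45
tool_pos: [493.0, 219.5, 229.2]
eef_rot: [-179.9, 0.0, 77.8]
force: [0.6, 0.2, -0.4]
width: 0.0
grasp_force: 0.0
time: 10.7
tool_pos: [493.2, 217.4, 229.4]
eef_rot: [-179.9, 0.0, 77.7]
force: [-0.5, 0.1, -0.2]
width: 0.2
grasp_force: 0.0
[493.23957039 217.4437608  229.42587014] [-1.79929254e+02  4.73131312e-02  7.77216522e+01]
```

View pics/w4.png

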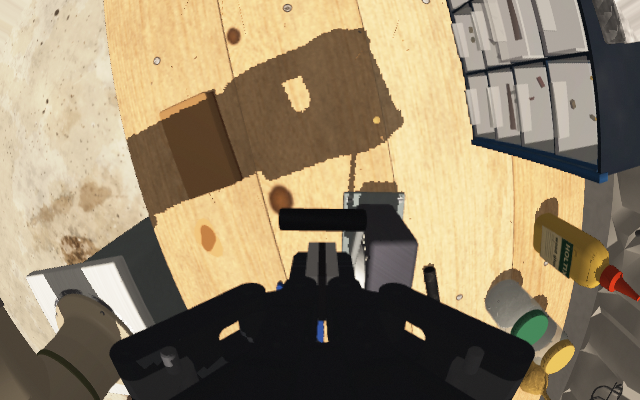

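The bar runs from px (280,219) to (366,219) and the closed fingertips are just below it at (322,245).

```bash
python3 - <<'E'
from h import *
import pickle
c=pickle.load(open("w4.pkl","rb"))
g=cv2.cvtColor(c["color"],cv2.COLOR_BGR2GRAY)
m=(g[200:236,270:365]<35).astype(np.uint8);n,l,s,ce=cv2.connectedComponentsWithStats(m);i=1+s[1:,4].argmax();print(s[i],ce[i])
x,y,w,h=s[i,:4]
a=wcast(c,(280,219.3),153);b=wcast(c,(366,219.3),153);p=(a+b)/2
ex=(b-a)/np.linalg.norm(b-a);print(a,b,p,np.linalg.norm(b-a),np.degrees(np.arctan2(ex[1],ex[0])))
E
```

```text
[   9    4   86   27 1847] [52.74715755 18.89875474]
[464.80010775 223.4444904  153.        ] [523.59940089 210.69140187 153.        ] [494.19975432 217.06794614 153.        ] 60.16642037516887 -12.237446625290367
```

Converted, 25 mm is 0.4, 6.4 mm is 0.1024.

```bash
python3 drive.py '[[[0,0,0.4],[0,0,0]],[[0,0,0.4],[0,0,0]],[[0.1024,0,0.144],[0,0,0]],[[0.0864,0,0.16],[0,0,0]],[[0.072,0,0.152],[0,0,0]],[[0.0592,0,0.1568],[0,0,0]],[[0.0432,0,0.1632],[0,0,0]],[[0.024,0,0.1648],[0,0,0]],[[0.008,0,0.168],[0,0,0]],[[-0.008,0,0.168],[0,0,0]],[[0,0,0],[0,0,0]],[[0,0,0],[0,0,0]]]'
```

```text
time: 12.25
tool_pos: [499.8, 241.5, 101.9]
eef_rot: [179.8, -0.1, 77.6]
force: [1.1, 4.7, 7.9]
width: -0.0
grasp_force: 3.6
```

Converted, 6 mm is 0.096, 5.5 mm is 0.088.

```bash
python3 drive.py '[[[-0.0096,0,0.096],[0,0,0]],[[-0.0176,0,0.096],[0,0,0]],[[-0.024,0,0.096],[0,0,0]],[[-0.024,0,0.088],[0,0,0]],[[-0.0224,0,0.072],[0,0,0]],[[0,0,0],[0,0,0]],[[0,0,0],[0,0,0]],[[0,0,0],[0,0,0]]]'; python3 - <<'E'
from h import *
import pickle
o,c=wshot();pickle.dump(c,open("w5.pkl","wb"));print(o["tool_pos"],o["force"]);cv2.imwrite("pics/w5.png",c["color"])
t=robot.camera("top");s=robot.camera("scene")
u=cv2.resize(s["color"][190:270,225:345],None,fx=3.3,fy=3.3,interpolation=cv2.INTER_CUBIC)
v=cv2.resize(c["color"][170:290,230:430],None,fx=1.98,fy=2.2,interpolation=cv2.INTER_CUBIC)
cv2.imwrite("pics/f.png",np.hstack([u,v]))
print(u.shape,v.shape) if u.shape[0]!=v.shape[0] else None
E
```

```text
time: 13.25
tool_pos: [498.6, 235.5, 73.9]
eef_rot: [179.8, -0.1, 77.6]
force: [1.1, 5.1, 7.0]
width: 0.0
grasp_force: 3.2
[498.61475061 235.5462844   73.85573563] [1.06699501 5.07921802 6.96070317]
```

View pics/f.png

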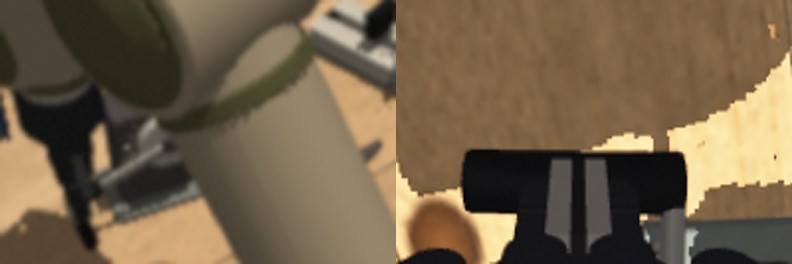

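The fingertips sit on the middle of the bar, which spans px (264–376, 238–267) in the full frame. I'll check the lever angle from this against the 105 mm radius.

```bash
python3 - <<'E'
from h import *
import pickle
c=pickle.load(open("w5.pkl","rb"))
e=np.array([.212,.977,0]);ax=np.array([494.2,217.3,0])-80.3*e
for z in(40,45,49,53,58):
    a=wcast(c,(263.8,252.5),z);b=wcast(c,(376.5,252.5),z);p=(a+b)/2;y=(p-ax)@e
    print(z,np.linalg.norm(b-a).round(1),y.round(1),np.hypot(y,z-85).round(1),"lever",(.7-np.arctan2(z-85,y)).round(3))
print("tip y",(robot.get_obs()["tool_pos"]-ax)@e)
E
```

```text
40 65.2 93.7 103.9 lever 1.148
45 63.2 96.1 104.1 lever 1.094
49 61.6 98.0 104.4 lever 1.052
53 60.0 100.0 104.9 lever 1.01
58 57.9 102.4 105.9 lever 0.958
tip y 99.03102123140644
```

Converted, 1 mm is 0.016, -0.3 mm is -0.0048.

```bash
python3 drive.py '[[[-0.0048,0,0.016],[0,0,0]],[[-0.0048,0,0.016],[0,0,0]],[[0,0,0],[0,0,0]],[[0,0,0],[0,0,0]],[[0,0,0],[0,0,0]]]'
```

```text
time: 14.02
tool_pos: [498.5, 235.0, 71.9]
eef_rot: [179.8, -0.2, 77.6]
force: [0.8, 4.4, 6.2]
width: -0.0
grasp_force: 3.2
```

```bash
python3 drive.py '[[[0,0,0],[0,0,0]],[[0,0,0],[0,0,0]],[[0,0,0],[0,0,0]],[[0,0,0],[0,0,0]]]' && python3 -c "
from cell import robot
print(robot.close_job())"
```

```text
time: 14.52
tool_pos: [498.5, 235.0, 71.8]
eef_rot: [179.8, -0.1, 77.6]
force: [1.7, 4.9, 6.3]
width: -0.3
grasp_force: 3.2
the job is handed in; nothing more can be done
None
```

I handed the job in at about 14.5 s: the gauge pointer is level with the setting tab and released, and the lever is held just past the third click (about 1.07 rad, from the tool height); no verdict was returned.

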